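# Blow off and close the denture flask, holding it pressed

### The job

Close the denture flask on the bench: first press the air treadle right down to its stop and keep it there for about a second, to blow the joint clean, then let it come up. Then fit the loose upper half onto the dowels of the lower half (large hole over thick dowel), close it flush, and press the pair down until the sprung bed under it is on its stop. Finish while the gripper is still holding the closed flask pressed fully down there, and leave the other things on the bench where they are.

Things in the scene. Friction and masses are not known exactly. Their poses are not given: they have to be found in the camera images.
- flask_upper: Loose upper flask half: aluminium block 92 (x) x 54 (y) x 30 mm high, round plaster patch on top, about 0.33 kg, lying right way up on the bench. Origin: centre of its underside, z up. Two vertical holes go right through it on its x axis: 14.5 mm wide at x = -34 mm, 10.5 mm wide at x = +34 mm. Grip it across its 54 mm width.
- big_hole (a point): Lower mouth of the upper half's large hole (14.5 mm), on its underside.
- small_hole (a point): Lower mouth of the upper half's small hole (10.5 mm), on its underside.
- joint_face (a point): Lower flask half: aluminium block 92 (x) x 54 (y) x 30 mm high, fixed on the bed of the closing stand. This point: centre of its upper (joint) face, z up, 65 mm above the bench with the bed up. Two steel dowels with tapered tips stand 16 mm out of the face: 12 mm thick at x = -34 mm, 8 mm thick at x = +34 mm. Closed, the upper half's origin is on this point, same yaw.
- stand: Fixed closing stand under the lower half: dark steel base 150 (x) x 110 (y) x 15 mm, origin at the centre of its underside, same yaw as the lower half. A 6 mm air nozzle stands at its +x end, 69 mm from the centre, its top 75 mm above the bench.
- big_dowel (a point): Foot of the 12 mm dowel, on the joint face.
- small_dowel (a point): Foot of the 8 mm dowel, on the joint face.
- bed (a joint): Sprung bed (steel plate 112 x 88 x 8 mm) carrying the lower half; 0 = up, grows downward to its stop at 0.010 m. It needs about 3 N of push to start moving and 11 N to reach the stop with the upper half on it (spring 800 N/m).
- treadle_base: Fixed base plate 130 (its x) x 80 (its y) x 10 mm of the air treadle, origin at the centre of its underside. The treadle's hinge line lies along its y at x = +52 mm, 32 mm high; the steel plate (108 x 66 mm) slopes up from there to its free edge over the -x end.
- treadle_pad (a point): Point on top of the rubber pad of the treadle plate where to press, about 79 mm from the hinge towards the free edge and 63 mm above the bench at rest; pressing moves it down 25 mm to 38 mm.
- treadle (a joint): Treadle angle: 0 = up, grows as it is pressed, stop at 0.30 rad. It springs back by itself; about 8 N at the pad holds it on the stop.
- cast_a: Reddish horseshoe dental cast, 60 mm; a bystander, to be left alone.
- cast_b: Plaster horseshoe dental cast, 60 mm; a bystander, to be left alone.
- tooth_die: Small plaster tooth die, 24 mm wide, 34 mm tall; a bystander, to be left alone.
- wax_jar: Amber glass jar, 34 mm wide, 36 mm tall; a bystander, to be left alone.
- bur_block: Round block with burs, 68 mm wide, 55 mm tall; a bystander, to be left alone.
- spatula: Plaster spatula with a black round handle, 170 mm long, lying flat; a bystander, to be left alone.
- mix_bowl: Black rubber bowl, 90 mm wide, 50 mm tall; a bystander, to be left alone.
Things that resemble listed ones, but are neither listed nor needed, are in the scene too. Leave any blue look-alike of the treadle_base alone.

How it is judged:
By the outcome, as a careful person would: the job done as asked, in the order asked, and still so for the second after the job is handed in, while the arm keeps its last pose, push and grip.
It also fails if it takes over 72 s, if anything falls off the work surface, if the arm or the gripper's body presses on something with over 40 N, if the wrist force passes 120 N, or if a joint passes its speed limit or range.

### The arm

A 6-joint arm with a two-finger parallel gripper is mounted at the origin on the work surface. World frame = base frame: x ahead of the robot, y to its left, z up, the work surface at z = 0. Lengths are in m, angles in rad, forces in N, time in s.
With the tool pointing down it reaches from about 0.225 to 0.875 m from the base axis. Payload 3.4 kg.
Tool frame: the origin (TCP) lies at the very end of the fingers, on their centre line; the grasp point (between the pads) lies 19 mm behind it (grip_depth is the distance from the TCP to the grasp point, in m); x points along the fingers, z is the direction in which the jaws open and shut, and the axes are right-handed (so a half turn about x gives the same grasp; the last joint's range is limited). The gripper opens to 85 mm and grips with 20 to 120 N. Pads are 22 mm wide; open, the fingers measure 114 mm over their backs; the gripper's body (76 mm by 85 mm) begins 54 mm behind the grasp point. The pads swing forward as they close: fully open they stand 13 mm farther back than shut.
Start: joints at [1.218, 0.276, 1.505, -0, 1.361, -0.121], TCP at [0.132, 0.56, 0.231] pointing down, gripper open.
Joint ranges: [-2.89, 2.89], [-0.75, 2.08], [0.22, 2.7], [-1.18, 4.32], [0.11, 2.71], [-2.7, 2.7]. Speed limits (rad/s): [2.57, 2.57, 3.14, 3.14, 3.14, 3.14].

### API

Orientations are given as a unit quaternion [w, x, y, z].
In Python, from rig import get_state, get_image, sign_off, grip_depth gives the robot as it stands. The module is installed in compiled form; this text tells all that it offers.
- The arm moves only by the tool arm_command, never from a script. Its argument "series" is a list of rows, each an object with "dp": the shift along the tool's x, y, z scaled (see below), a list of three; "angular": the turn, a rotation vector about the tool's x, y, z scaled (see below), a list of three; "gripper": the finger opening in mm, from 0 to 85.4. A call has exactly 8 rows; each row shifts and turns the pose as measured when the row begins, along the tool's axes as they then stand; what a row does not reach is not made up. The controller multiplies each number of a shift by 0.12 m and each number of a turn by 90 degrees. A row lasts 1/8 s, in which the tool goes at most 62.5 mm and 10.7 degrees, less where a joint would pass 70% of its speed; a pose out of reach is approached as far as the arm can. A call with a number of a shift or a turn outside -1 to 1 is refused whole. A call with a gripper value outside its range is refused whole. The fingers move at their own pace and stop on an object; "grip_force" is the grip in N (left out, the last holds). Time passes only in rows, so rows that do not move let the fingers close, or fill a call up. It gives the time, the measured TCP pose, the force and the opening at its end, in the units of the state.
- get_state(): the state, without advancing time (a new reading comes with each control period).
- get_image(name): name is "side" or "top" or "wrist"; returns a dict with "image" (480x640x3 uint8, blue, green, red), "depth" (480x640 float32, m along the optical axis (not along the pixel's ray), 0 where there is no reading), "mtx" (3x3 intrinsics, pixels), "view" (4x4, takes a point from world to camera coordinates); the wrist camera has in their place "mount" (4x4, takes a point from camera to tool coordinates, whose origin is the TCP and whose axes are the tool frame's). Camera axes: x right, y up, looking along -z (the intrinsics and any distortion apply to the point x, -y, -z); pixel columns grow to the right and rows downward; lengths in m; the calibration is good to about 2 mm. A picture is of the moment at which its call begins: read the wrist's pose just before it.
- sign_off(): hands the job in, once; it reports no verdict.
The state is a dict: "clock": time; "qpos": joint angles; "qd": joint speeds; "effort": joint torques, N m; "position": TCP position; "ee_rot": TCP orientation; "contact_force": force on the tool from outside, world axes, zero at the start; "moment": the same for the moment, N m; "width": finger opening in m.
Only numpy, scipy, OpenCV 4.12 (cv2) and the standard library are available. Lean on these libraries where they do the work, as an engineer would, in place of code of your own. Each camera call takes 0.05 s, during which the arm holds its last target. There are 200 camera calls.

## Working session

There is one attempt and no reset: what is moved stays moved. The work goes in short steps, Python scripts to look and compute and a tool call to move; the robot and the scene stay as the last step left them, time stands still between calls to the robot, and variables do not carry over. Pictures are saved under pics/ and viewed, about 8 in all and at most 12, crops included, and the job is handed in when it is done.

Besides the shell and the picture viewer there is one more tool, called after ">>>" as name([rows], argument=value, ...), one row to a line, values as JSON. arm_command: Moves the arm, as the interface text tells. Its arguments: {"type":"object","properties":{"series":{"type":"array","items":{"type":"object","properties":{"dp":{"type":"array","items":{"type":"number"}},"angular":{"type":"array","items":{"type":"number"}},"gripper":{"type":"number"}}}},"grip_force":{"type":"number"}},"required":["series"]}

```bash
mkdir -p pics; cat > h.py <<'E'
import numpy as np, cv2
from rig import get_state, get_image, sign_off, grip_depth
from scipy.spatial.transform import Rotation as R
def snap(n,f):
    s=get_state(); d=get_image(n)
    if n=="wrist":
        T=np.eye(4); q=s["ee_rot"]; T[:3,:3]=R.from_quat([q[1],q[2],q[3],q[0]]).as_matrix(); T[:3,3]=s["position"]
        d["c2w"]=T@np.array(d["mount"])
    else: d["c2w"]=np.linalg.inv(d["view"])
    cv2.imwrite(f"pics/{f}.png",d["image"]); np.savez(f"{f}.npz",**{k:d[k] for k in("image","depth","mtx","c2w")}); return d
def P(d,u,v,z=None):
    """world point of pixel: by depth (median 3x3) or on plane z"""
    K=d["mtx"]; r=np.array([(u-K[0,2])/K[0,0],-(v-K[1,2])/K[1,1],-1]); M=d["c2w"]
    if z is None:
        p=d["depth"][int(v)-1:int(v)+2,int(u)-1:int(u)+2]; p=np.median(p[p>0]) if (p>0).any() else 0
        return M[:3,:3]@(r*p)+M[:3,3]
    w=M[:3,:3]@r; return M[:3,3]+w*(z-M[2,3])/w[2]
E
python3 - <<'E'
from h import *
for n in("top","side"): d=snap(n,n); print(n,d.keys(),d["mtx"],np.round(d["c2w"],3))
s=get_state();print(s,grip_depth)
E
```

```text
top dict_keys(['image', 'depth', 'mtx', 'view', 'c2w']) [[482.70683964   0.         317.68373215]
 [  0.         482.70683964 234.54337119]
 [  0.           0.           1.        ]] [[-0.005  0.987 -0.158  0.363]
 [-1.    -0.005 -0.003  0.128]
 [-0.004  0.158  0.988  1.32 ]
 [ 0.     0.     0.     1.   ]]
side dict_keys(['image', 'depth', 'mtx', 'view', 'c2w']) [[468.99995052   0.         319.46922112]
 [  0.         468.99995052 245.11902168]
 [  0.           0.           1.        ]] [[ 0.995  0.08  -0.057  0.477]
 [-0.097  0.705 -0.702 -0.633]
 [-0.016  0.704  0.71   0.825]
 [ 0.     0.     0.     1.   ]]
{'clock': 0.1, 'qpos': array([ 1.21799009e+00,  2.76501869e-01,  1.50600502e+00,  3.33839019e-05,
        1.36075015e+00, -1.20950776e-01]), 'qd': array([ 2.73822089e-04, -2.22980794e-03, -4.52709891e-03, -9.81426656e-05,
        1.68008674e-03, -7.31906794e-04]), 'effort': array([ 6.11246742e-04, -4.17709279e+01, -2.46401292e+01, -2.57189968e-04,
        5.93963792e-03,  2.20235179e-06]), 'position': array([0.13192148, 0.55915978, 0.23054389]), 'ee_rot': array([ 0.55397128, -0.43910472,  0.55498755,  0.43851076]), 'contact_force': array([-0.1559848 ,  0.21864239,  0.928623  ]), 'moment': array([-0.02359048, -0.05404805, -0.01370421]), 'width': 0.08555693996940313} 0.0187
```

View pics/top.png

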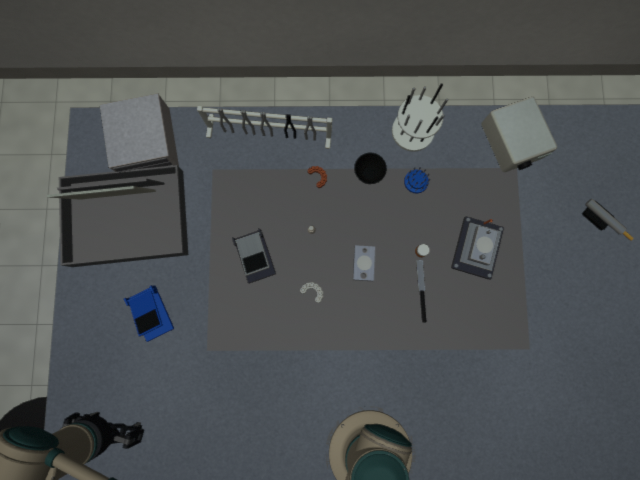

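View pics/side.png

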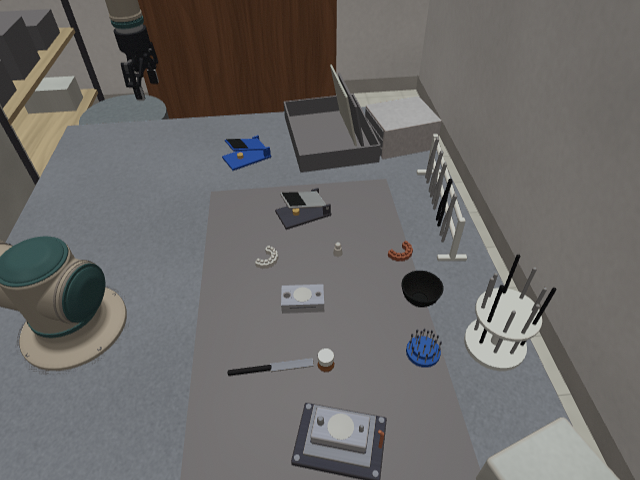

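Top view: the treadle with the grey plate is at (253,256). Its blue look-alike is at (148,312), to be left alone. The loose upper half is at (364,263); the stand with the lower half is at (478,247), with an orange spot near its nozzle end at (488,222). The upper half and the lower half could be taken for each other: the loose one lies on the bench, and the one with dowels is on the dark base. I'll check all three in a crop.

```bash
python3 - <<'E'
from h import *
a=cv2.imread("pics/top.png"); b=cv2.imread("pics/side.png")
c=lambda i,u,v,w:cv2.resize(i[v:v+w*3//4,u:u+w],(400,300),interpolation=cv2.INTER_CUBIC)
cv2.imwrite("pics/crop.png",np.vstack([np.hstack([c(a,213,226,80),c(a,324,233,80)]),np.hstack([c(a,438,217,80),c(b,280,395,120)])]))
E
```

```text
(no output)
```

View pics/crop.png

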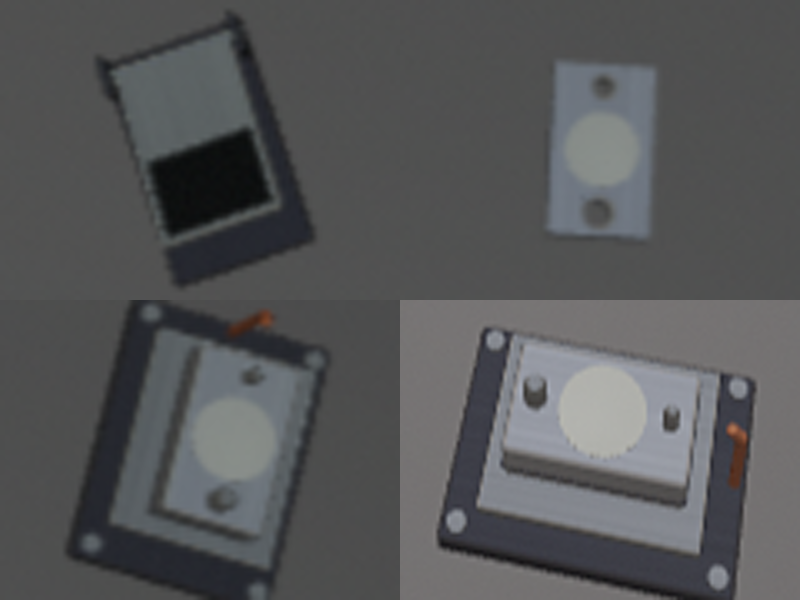

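The crop confirms the choice: grey treadle with its pad at about (255,262). The upper half's small hole is at (365,250) and its large one at (363,275). On the stand, the thick dowel is at (482,257), the thin one at (488,232), with the nozzle beyond the thin one.

```bash
python3 - <<'E'
from h import *
d=dict(np.load("top.npz")); s=dict(np.load("side.npz"))
pr=lambda n,p:print(n,np.round(p,4))
for n,u,v,z in[("pad",255.2,262.4,None),("pad",255.2,262.4,.063),("plate hinge L",236,240,.033),("plate hinge R",260,232,.033),("free L",246,274,None),("free R",268.5,267.5,None),("base corner",248.5,283,.01),("base corner R",275.5,274,.01),
 ("up c",364.5,263,None),("patch",364.4,263,.03),("small",364.8,250,.03),("big",363.4,275.3,.03),
 ("lo patch",485,248,None),("lo patch",484.8,247.8,.065),("smalldowel tip",488.6,231.7,.081),("big tip",482.6,256.4,.081)]: pr(n,P(d,u,v,z))
for n,u,v,z in[("side lo patch",280+202*.3,395+112*.3,.065),("side bigtip",280+136*.3,395+83*.3,.081),("side small tip",280+271*.3,395+108*.3,.081),("up patch",303,294.5,.03),("nozzle",280+338*.3,395+132*.3,.075)]: pr(n,P(s,u,v,z))
q=get_state()["ee_rot"]; print(R.from_quat([q[1],q[2],q[3],q[0]]).as_matrix().round(3))
E
```

```text
pad [0.491  0.2964 0.063 ]
pad [0.491  0.2964 0.063 ]
plate hinge L [0.555  0.3531 0.033 ]
plate hinge R [0.5765 0.2887 0.033 ]
free L [0.4608 0.3197 0.064 ]
free R [0.4776 0.2615 0.0621]
base corner [0.4406 0.3207 0.01  ]
base corner R [0.4645 0.2478 0.01  ]
up c [0.4911 0.0078 0.0312]
patch [0.4912 0.008  0.03  ]
small [0.5263 0.0062 0.03  ]
big [0.4583 0.0113 0.03  ]
lo patch [ 0.5253 -0.3045  0.0664]
lo patch [ 0.526  -0.3045  0.065 ]
smalldowel tip [ 0.566  -0.3113  0.081 ]
big tip [ 0.5016 -0.292   0.081 ]
side lo patch [ 0.5312 -0.3071  0.065 ]
side bigtip [ 0.4998 -0.2964  0.081 ]
side small tip [ 0.5635 -0.3155  0.081 ]
up patch [0.4906 0.0086 0.03  ]
nozzle [ 0.5944 -0.3279  0.075 ]
[[-0.001 -0.973  0.23 ]
 [-0.002  0.23   0.973]
 [-1.     0.    -0.002]]
```

>>> arm_command([
  {"dp":[0.08,-0.428,-0.179],"angular":[0,0,0],"gripper":0},
  {"dp":[0.08,-0.428,-0.179],"angular":[0,0,0],"gripper":0},
  {"dp":[0.08,-0.428,-0.179],"angular":[0,0,0],"gripper":0},
  {"dp":[0.08,-0.428,-0.179],"angular":[0,0,0],"gripper":0},
  {"dp":[0.08,-0.428,-0.179],"angular":[0,0,0],"gripper":0},
  {"dp":[0.08,-0.428,-0.179],"angular":[0,0,0],"gripper":0},
  {"dp":[0.08,-0.428,-0.179],"angular":[0,0,0],"gripper":0},
  {"dp":[0.08,-0.428,-0.179],"angular":[0,0,0],"gripper":0},
])

```text
clock: 1.1
position: [0.4997, 0.2937, 0.1488]
ee_rot: [0.552, -0.441, 0.553, 0.442]
contact_force: [0.2, 0.7, -0.2]
width: -0.0002
```

```bash
cat >> h.py <<'E'
def to(p,yaw=None):
    """total dp numbers (sum over rows) to world p; yaw of tool z axis (mod pi) in deg -> angular-x total"""
    s=get_state(); q=s["ee_rot"]; M=R.from_quat([q[1],q[2],q[3],q[0]]).as_matrix()
    d=M.T@(np.array(p)-s["position"]); cur=np.degrees(np.arctan2(M[1,2],M[0,2]))
    print("t",round(s["clock"],2),"pos",s["position"].round(4),"F",s["contact_force"].round(1),"w",round(s["width"],4),"zyaw",cur.round(2),"tilt",M[:,0].round(4))
    print("dp mm",(d*1000).round(1),"dp units",(d/.12).round(3))
    if yaw is not None:
        e=(yaw-cur+90)%180-90; print("ang x total deg",round(-e,2),"units",round(-e/90,4), "q6",s["qpos"][5])
    w=M.T@np.array([0,0,1.]); print("world z in tool",w.round(4))
E
python3 -c "
from h import *
to([.492,.297,.075])"
```

```text
t 1.1 pos [0.4997 0.2937 0.1488] F [ 0.2  0.7 -0.2] w -0.0002 zyaw 77.22 tilt [-2.9e-03 -2.0e-04 -1.0e+00]
dp mm [73.8  8.   1.6] dp units [0.615 0.067 0.013]
world z in tool [-1.0e+00  2.8e-03 -8.0e-04]
```

>>> arm_command([
  {"dp":[0.15,0.017,0.003],"angular":[0,0,0],"gripper":0},
  {"dp":[0.15,0.017,0.003],"angular":[0,0,0],"gripper":0},
  {"dp":[0.15,0.017,0.003],"angular":[0,0,0],"gripper":0},
  {"dp":[0.15,0.017,0.003],"angular":[0,0,0],"gripper":0},
  {"dp":[0.08,0,0],"angular":[0,0,0],"gripper":0},
  {"dp":[0.08,0,0],"angular":[0,0,0],"gripper":0},
  {"dp":[0.06,0,0],"angular":[0,0,0],"gripper":0},
  {"dp":[0.04,0,0],"angular":[0,0,0],"gripper":0},
])

```text
clock: 2.1
position: [0.4934, 0.2914, 0.0412]
ee_rot: [0.551, -0.438, 0.558, 0.44]
contact_force: [-2.6, -1.1, 6.5]
width: -0.0003
```

```bash
python3 -c "
from h import *
to([.492,.297,.038])"
```

```text
t 2.1 pos [0.4934 0.2914 0.0412] F [-2.6 -1.1  6.5] w -0.0003 zyaw 76.76 tilt [-0.009  -0.0041 -1.    ]
dp mm [3.2 2.6 5.2] dp units [0.027 0.022 0.043]
world z in tool [-1.      0.0078 -0.006 ]
```

>>> arm_command([
  {"dp":[0.04,0,0],"angular":[0,0,0],"gripper":0},
  {"dp":[0.04,0,0],"angular":[0,0,0],"gripper":0},
  {"dp":[0.04,0,0],"angular":[0,0,0],"gripper":0},
  {"dp":[0.04,0,0],"angular":[0,0,0],"gripper":0},
  {"dp":[0.04,0,0],"angular":[0,0,0],"gripper":0},
  {"dp":[0.04,0,0],"angular":[0,0,0],"gripper":0},
  {"dp":[0.04,0,0],"angular":[0,0,0],"gripper":0},
  {"dp":[0.04,0,0],"angular":[0,0,0],"gripper":0},
])

```text
clock: 3.1
position: [0.4931, 0.2914, 0.0374]
ee_rot: [0.554, -0.441, 0.553, 0.439]
contact_force: [-8.7, -3.6, 30.7]
width: -0.0001
```

```bash
python3 -c "
from h import *
to([.492,.297,.038])"
```

```text
t 3.1 pos [0.4931 0.2914 0.0374] F [-8.7 -3.6 30.7] w -0.0001 zyaw 76.92 tilt [ 0.0032 -0.001  -1.    ]
dp mm [-0.6  2.4  5.2] dp units [-0.005  0.02   0.044]
world z in tool [-1.0e+00 -3.4e-03 -2.0e-04]
```

>>> arm_command([
  {"dp":[0.03,0,0],"angular":[0,0,0],"gripper":0},
  {"dp":[0.03,0,0],"angular":[0,0,0],"gripper":0},
  {"dp":[0.03,0,0],"angular":[0,0,0],"gripper":0},
  {"dp":[0.03,0,0],"angular":[0,0,0],"gripper":0},
  {"dp":[0.03,0,0],"angular":[0,0,0],"gripper":0},
  {"dp":[0.03,0,0],"angular":[0,0,0],"gripper":0},
  {"dp":[-0.08,0,0],"angular":[0,0,0],"gripper":0},
  {"dp":[-0.2,0,0],"angular":[0,0,0],"gripper":0},
])

```text
clock: 4.1
position: [0.4949, 0.2921, 0.0737]
ee_rot: [0.559, -0.443, 0.548, 0.437]
contact_force: [0.8, 0.2, 0.7]
width: -0.0003
```

```bash
python3 -c "
from h import *
to([.491,.008,.14],94)"
```

```text
t 4.1 pos [0.4949 0.2921 0.0737] F [0.8 0.2 0.7] w -0.0003 zyaw 77.03 tilt [ 0.0179  0.0036 -0.9998]
dp mm [ -67.4  -61.  -277.2] dp units [-0.562 -0.509 -2.31 ]
ang x total deg -16.97 units -0.1886 q6 -0.9272397631078002
world z in tool [-0.9998 -0.0166  0.0076]
```

>>> arm_command([
  {"dp":[-0.3,0,0],"angular":[-0.012,0,0],"gripper":0},
  {"dp":[-0.3,-0.05,-0.2],"angular":[-0.012,0,0],"gripper":40},
  {"dp":[0,-0.077,-0.35],"angular":[-0.012,0,0],"gripper":85},
  {"dp":[0,-0.077,-0.35],"angular":[-0.012,0,0],"gripper":85},
  {"dp":[0,-0.077,-0.35],"angular":[-0.012,0,0],"gripper":85},
  {"dp":[0,-0.077,-0.35],"angular":[-0.012,0,0],"gripper":85},
  {"dp":[0,-0.077,-0.35],"angular":[-0.012,0,0],"gripper":85},
  {"dp":[0,-0.07,-0.3],"angular":[-0.012,0,0],"gripper":85},
])

```text
clock: 5.1
position: [0.521, 0.0121, 0.1519]
ee_rot: [0.527, -0.49, 0.505, 0.477]
contact_force: [0.2, 0.1, 0.0]
width: 0.0848
```

```bash
cat >> h.py <<'E'
def tilt():
    q=get_state()["ee_rot"]; M=R.from_quat([q[1],q[2],q[3],q[0]]).as_matrix(); v=M.T@np.array([0,0,-1.])
    print("tilt fix ang units",(np.cross([1,0,0],v)/(np.pi/2)).round(4))
E
python3 -c "
from h import *
to([.491,.008,.14],85.7); tilt(); snap('wrist','w1')
d=snap('top','top2'); e=dict(np.load('top.npz')); print('treadle pad z',P(d,255,262), 'free',P(d,246,274))"
```

```text
t 5.1 pos [0.521  0.0121 0.1519] F [0.2 0.1 0. ] w 0.0848 zyaw 86.36 tilt [ 0.0357  0.0073 -0.9993]
dp mm [10.8 30.1 -6.1] dp units [ 0.09   0.251 -0.051]
ang x total deg 0.66 units 0.0073 q6 -1.6312206779352836
world z in tool [-0.9993 -0.0352  0.0096]
tilt fix ang units [-0.      0.0061  0.0224]
treadle pad z [0.49211814 0.29695132 0.06259049] free [0.46063287 0.3194561  0.06562853]
```

View pics/w1.png

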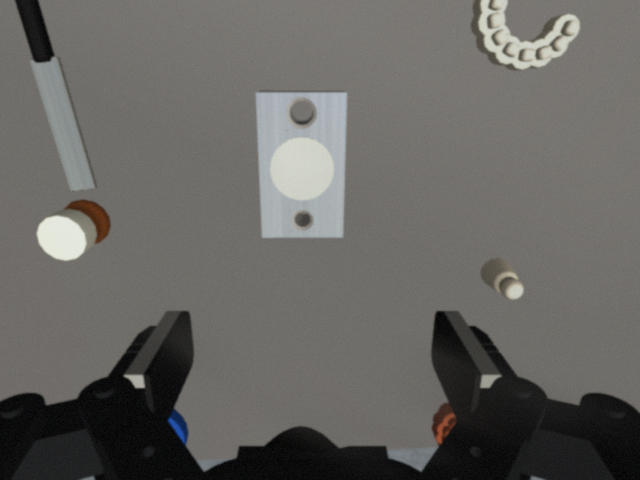

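The wrist view shows the upper half squarely between the open jaws, with its large hole at (302,110) and its small one at (303,220). The tooth die (505,278) and jar (70,235) are clear of the fingers. The treadle is back up.

```bash
python3 -c "
from h import *
d=dict(np.load('w1.npz'))
for n,u,v in [('big',302,110),('small',303.5,219.5),('patch',302,169),('TL',256,91.5),('TR',348,91.5),('BL',262,238),('BR',343.5,238)]: print(n,P(d,u,v,.03).round(4),P(d,u,v).round(4))
to([.491,.008,.006],87)
"
```

```text
big [0.4544 0.0126 0.03  ] [0.4565 0.0122 0.0016]
small [0.5238 0.0086 0.03  ] [0.5293 0.0081 0.0138]
patch [0.4902 0.0101 0.03  ] [0.4898 0.0101 0.0318]
TL [ 0.4421 -0.0138  0.03  ] [ 0.4429 -0.0171  0.002 ]
TR [0.4456 0.0406 0.03  ] [0.4467 0.0432 0.0021]
BL [ 0.535 -0.02   0.03 ] [ 0.5456 -0.0239  0.0021]
BR [0.5387 0.0345 0.03  ] [0.5496 0.0363 0.0023]
t 5.2 pos [0.5218 0.0103 0.1519] F [0.1 0.9 0.6] w 0.0849 zyaw 86.14 tilt [ 0.0364  0.0056 -0.9993]
dp mm [144.7  35.8  -5.5] dp units [ 1.206  0.298 -0.046]
ang x total deg -0.86 units -0.0096 q6 -1.6288268177581067
world z in tool [-0.9993 -0.0359  0.0081]
```

>>> arm_command([
  {"dp":[0.1,0.06,-0.004],"angular":[0,0.002,0.006],"gripper":85},
  {"dp":[0.1,0.06,-0.004],"angular":[0,0.002,0.006],"gripper":85},
  {"dp":[0.1,0.06,-0.004],"angular":[0,0.002,0.006],"gripper":85},
  {"dp":[0.1,0.06,-0.004],"angular":[0,0,0.006],"gripper":85},
  {"dp":[0.1,0.06,-0.004],"angular":[0,0,0],"gripper":85},
  {"dp":[0.1,0,0],"angular":[0,0,0],"gripper":85},
  {"dp":[0.1,0,0],"angular":[0,0,0],"gripper":85},
  {"dp":[0,0,0],"angular":[0,0,0],"gripper":85},
])

```text
clock: 6.2
position: [0.4822, 0.0138, 0.0603]
ee_rot: [0.514, -0.482, 0.518, 0.485]
contact_force: [0.3, -0.0, 0.4]
width: 0.0851
```

```bash
python3 -c "
from h import *
to([.490,.0103,.005],86.3);tilt()"
```

```text
t 6.2 pos [0.4822 0.0138 0.0603] F [ 0.3 -0.   0.4] w 0.0851 zyaw 86.31 tilt [-7.6e-03 -1.0e-04 -1.0e+00]
dp mm [55.2 -8.5 -2.9] dp units [ 0.46  -0.071 -0.025]
ang x total deg 0.01 units 0.0001 q6 -1.620650599279494
world z in tool [-1.0e+00  7.5e-03 -6.0e-04]
tilt fix ang units [ 0.     -0.0004 -0.0048]
```

>>> arm_command([
  {"dp":[0.09,-0.018,-0.006],"angular":[0,0,-0.002],"gripper":85},
  {"dp":[0.09,-0.018,-0.006],"angular":[0,0,-0.002],"gripper":85},
  {"dp":[0.09,-0.018,-0.006],"angular":[0,0,0],"gripper":85},
  {"dp":[0.09,-0.018,-0.006],"angular":[0,0,0],"gripper":85},
  {"dp":[0.06,0,0],"angular":[0,0,0],"gripper":85},
  {"dp":[0.04,0,0],"angular":[0,0,0],"gripper":85},
  {"dp":[0,0,0],"angular":[0,0,0],"gripper":85},
  {"dp":[0,0,0],"angular":[0,0,0],"gripper":85},
])

```text
clock: 7.2
position: [0.4926, 0.0097, 0.0016]
ee_rot: [0.516, -0.484, 0.516, 0.483]
contact_force: [-0.8, 0.8, -0.7]
width: 0.0848
```

```bash
python3 -c "
from h import *
to([.490,.0103,.004],86.3);tilt()"
```

```text
t 7.2 pos [0.4926 0.0097 0.0016] F [-0.8  0.8 -0.7] w 0.0848 zyaw 86.28 tilt [ 1.2e-03 -8.0e-04 -1.0e+00]
dp mm [-2.4  2.7  0.4] dp units [-0.02   0.022  0.004]
ang x total deg -0.02 units -0.0002 q6 -1.6264372392202389
world z in tool [-1.0e+00 -1.3e-03 -7.0e-04]
tilt fix ang units [ 0.     -0.0004  0.0008]
```

>>> arm_command([
  {"dp":[-0.024,0.02,0],"angular":[0,0,0],"gripper":85},
  {"dp":[0,0,0],"angular":[0,0,0],"gripper":60},
  {"dp":[0,0,0],"angular":[0,0,0],"gripper":45},
  {"dp":[0,0,0],"angular":[0,0,0],"gripper":45},
  {"dp":[0,0,0],"angular":[0,0,0],"gripper":45},
  {"dp":[0,0,0],"angular":[0,0,0],"gripper":45},
  {"dp":[0,0,0],"angular":[0,0,0],"gripper":45},
  {"dp":[0,0,0],"angular":[0,0,0],"gripper":45},
], grip_force=70)

```text
clock: 8.2
position: [0.4906, 0.0096, 0.0059]
ee_rot: [0.516, -0.485, 0.515, 0.482]
contact_force: [-0.7, -0.1, 0.9]
width: 0.0527
```

```bash
python3 -c "
from h import *
to([.49,.0103,.16],86.3);tilt()"
```

```text
t 8.2 pos [0.4906 0.0096 0.0059] F [-0.7 -0.1  0.9] w 0.0527 zyaw 86.31 tilt [ 0.0034 -0.0015 -1.    ]
dp mm [-1.541e+02  1.000e-01  4.000e-01] dp units [-1.284e+00  1.000e-03  4.000e-03]
ang x total deg 0.01 units 0.0001 q6 -1.6267564015207854
world z in tool [-1.     -0.0034 -0.0013]
tilt fix ang units [ 0.     -0.0008  0.0022]
```

>>> arm_command([
  {"dp":[-0.2,0,0],"angular":[0,0,0.001],"gripper":45},
  {"dp":[-0.35,0,0],"angular":[0,0,0.001],"gripper":45},
  {"dp":[-0.35,0,0],"angular":[0.02,0,0],"gripper":45},
  {"dp":[-0.35,0,-0.1],"angular":[0.02,0,0],"gripper":45},
  {"dp":[-0.2,-0.15,-0.3],"angular":[0.02,0,0],"gripper":45},
  {"dp":[-0.1,-0.2,-0.35],"angular":[0.02,0,0],"gripper":45},
  {"dp":[0,-0.2,-0.35],"angular":[0.02,0,0],"gripper":45},
  {"dp":[0,-0.2,-0.35],"angular":[0.02,0,0],"gripper":45},
])

```text
clock: 9.2
position: [0.5455, -0.1777, 0.1915]
ee_rot: [0.556, -0.429, 0.562, 0.436]
contact_force: [0.9, 0.8, -4.1]
width: 0.0524
```

```bash
python3 -c "
from h import *
to([.60,-.32,.21],73.3);tilt()"
```

```text
t 9.2 pos [ 0.5455 -0.1777  0.1915] F [ 0.9  0.8 -4.1] w 0.0524 zyaw 75.49 tilt [-0.0123  0.0031 -0.9999]
dp mm [ -19.6  -88.2 -124.1] dp units [-0.164 -0.735 -1.034]
ang x total deg 2.19 units 0.0244 q6 -1.7515882103872844
world z in tool [-0.9999  0.0127 -0.    ]
tilt fix ang units [ 0.     -0.     -0.0081]
```

>>> arm_command([
  {"dp":[-0.03,-0.18,-0.26],"angular":[0.005,0,-0.002],"gripper":45},
  {"dp":[-0.03,-0.18,-0.26],"angular":[0.005,0,-0.002],"gripper":45},
  {"dp":[-0.03,-0.18,-0.26],"angular":[0.005,0,-0.002],"gripper":45},
  {"dp":[-0.03,-0.15,-0.2],"angular":[0.005,0,-0.002],"gripper":45},
  {"dp":[0,0,0],"angular":[0.004,0,0],"gripper":45},
  {"dp":[0,0,0],"angular":[0,0,0],"gripper":45},
  {"dp":[0,0,0],"angular":[0,0,0],"gripper":45},
  {"dp":[0,0,0],"angular":[0,0,0],"gripper":45},
])

```text
clock: 10.2
position: [0.592, -0.317, 0.1954]
ee_rot: [0.566, -0.415, 0.57, 0.427]
contact_force: [0.6, -1.6, -3.3]
width: 0.0528
```

```bash
python3 -c "
from h import *
to([.53,-.305,.12],73.3);tilt();d=snap('wrist','w2');print(np.array(d['mount']).round(4),d['mtx'].round(1))"
```

```text
t 10.2 pos [ 0.592  -0.317   0.1954] F [ 0.6 -1.6 -3.3] w 0.0528 zyaw 73.05 tilt [-0.0137  0.0097 -0.9999]
dp mm [76.4 61.6 -6.9] dp units [ 0.636  0.513 -0.058]
ang x total deg -0.25 units -0.0027 q6 -1.8705307943942144
world z in tool [-0.9999  0.016   0.0053]
tilt fix ang units [ 0.      0.0033 -0.0102]
[[-1.900e-03  3.145e-01 -9.493e-01 -1.436e-01]
 [ 1.000e-04  9.493e-01  3.145e-01  8.150e-02]
 [ 1.000e+00  5.000e-04 -1.900e-03  6.000e-04]
 [ 0.000e+00  0.000e+00  0.000e+00  1.000e+00]] [[420.5   0.  312.1]
 [  0.  420.5 231.2]
 [  0.    0.    1. ]]
```

View pics/w2.png

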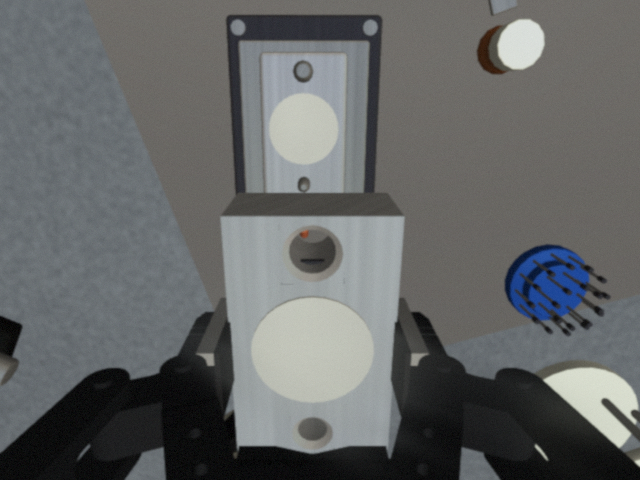

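The held upper half has its big hole rim at about (316,252) and its small rim at (314,432). Beyond it are the lower half's thick dowel (303,70) and thin dowel (304,184). I'll enlarge for exact pixels.

```bash
python3 - <<'E'
from h import *
a=cv2.imread("pics/w2.png")
c=lambda u,v,w,h:cv2.resize(a[v:v+h,u:u+w],None,fx=400/w,fy=300/h,interpolation=cv2.INTER_CUBIC)
cv2.imwrite("pics/crop2.png",np.vstack([np.hstack([c(283,55,40,30),c(283,169,40,30)]),np.hstack([c(276,222,80,60),c(276,402,80,60)])]))
d=dict(np.load("w2.npz"))
for u,v in[(260,320),(370,320),(300,330),(340,380),(250,250),(385,250),(275,80),(335,80),(335,170)]: print((u,v),P(d,u,v).round(4))
E
```

```text
(260, 320) [ 0.576  -0.3289  0.2203]
(370, 320) [ 0.5861 -0.2952  0.2209]
(300, 330) [ 0.5826 -0.3175  0.2216]
(340, 380) [ 0.6049 -0.3105  0.2211]
(250, 250) [ 0.5523 -0.3237  0.2216]
(385, 250) [ 0.5642 -0.2849  0.2214]
(275, 80) [ 0.4993 -0.3107  0.0666]
(335, 80) [ 0.51   -0.2754  0.0658]
(335, 170) [ 0.5634 -0.2907  0.0654]
```

View pics/crop2.png

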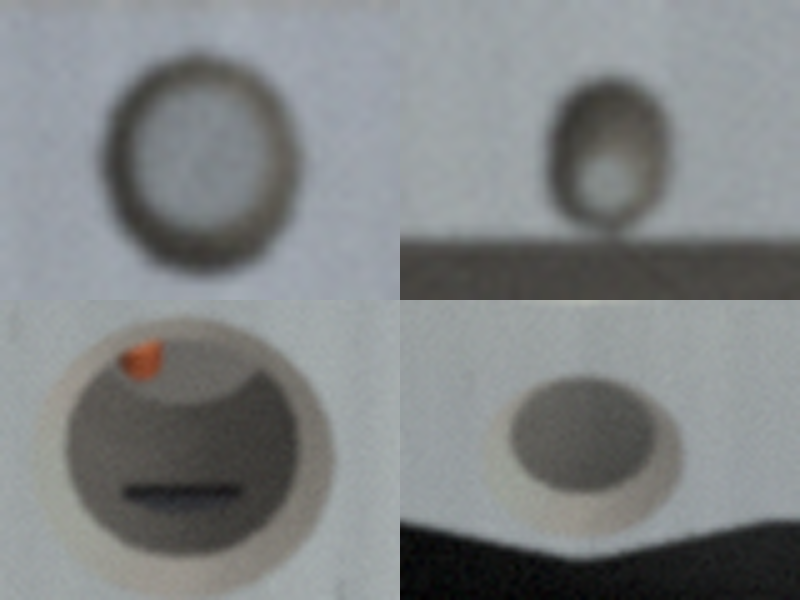

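```bash
cat > m.py <<'E'
from h import *
def meas(f,pb,ps,qb,qs,zt,show=True):
    d=dict(np.load(f)); 
    B=P(d,*pb,.081);S=P(d,*ps,.081);b=P(d,*qb,zt);s=P(d,*qs,zt)
    y=lambda v:np.degrees(np.arctan2(v[1],v[0]))
    print("dowels",B.round(4),S.round(4),"len",np.linalg.norm(S-B).round(4),"yaw",y(S-B).round(2))
    print("holes",b.round(4),s.round(4),"len",np.linalg.norm(s-b).round(4),"yaw",y(s-b).round(2))
    return B,S,b,s
E
python3 - <<'E'
from m import *
B,S,b,s=meas("w2.npz",(303.3,70.7),(303.7,187.4),(312.7,253.6),(312.6,433.3),.2212)
print("face ctr",(B+S)/2,"held ctr",(b+s)/2)
d=dict(np.load("w2.npz")); M=d["c2w"]@np.linalg.inv(np.array(get_image("wrist")["mount"]))
for n,p in(("b",b),("s",s)): print(n,"tool",(np.linalg.inv(M)@np.append(p,1))[:3].round(4))
print(P(d,303,129,.065).round(4))
E
```

```text
dowels [ 0.5002 -0.2926  0.081 ] [ 0.5655 -0.3127  0.081 ] len 0.0683 yaw -17.09
holes [ 0.559  -0.3061  0.2212] [ 0.6231 -0.3256  0.2212] len 0.067 yaw -16.94
face ctr [ 0.53285251 -0.3026189   0.081     ] held ctr [ 0.59104028 -0.31582514  0.2212    ]
b tool [-0.0252  0.0351  0.001 ]
s tool [-0.0263 -0.0318  0.001 ]
[ 0.5324 -0.303   0.065 ]
```

```bash
python3 -c "
from h import *
to([.5341,-.3040,.105],72.9);tilt()"
```

```text
t 10.3 pos [ 0.5922 -0.3172  0.1957] F [ 0.5 -0.2 -3.7] w 0.0524 zyaw 73.05 tilt [-0.0132  0.0093 -0.9999]
dp mm [91.6 58.  -4.7] dp units [ 0.763  0.483 -0.039]
ang x total deg 0.15 units 0.0017 q6 -1.8705551515483387
world z in tool [-0.9999  0.0153  0.0051]
tilt fix ang units [ 0.      0.0032 -0.0098]
```

>>> arm_command([
  {"dp":[0,0,0],"angular":[0.001,0.002,-0.005],"gripper":45},
  {"dp":[0,0.1,-0.006],"angular":[0.001,0.001,-0.005],"gripper":45},
  {"dp":[0.1,0.13,-0.01],"angular":[0,0,0],"gripper":45},
  {"dp":[0.18,0.13,-0.01],"angular":[0,0,0],"gripper":45},
  {"dp":[0.18,0.1,-0.01],"angular":[0,0,0],"gripper":45},
  {"dp":[0.16,0.03,0],"angular":[0,0,0],"gripper":45},
  {"dp":[0.1,0,0],"angular":[0,0,0],"gripper":45},
  {"dp":[0,0,0],"angular":[0,0,0],"gripper":45},
])

```text
clock: 11.3
position: [0.5285, -0.3016, 0.11]
ee_rot: [0.569, -0.422, 0.569, 0.419]
contact_force: [-0.5, 0.4, -3.1]
width: 0.0529
```

```bash
python3 -c "
from h import *
to([.5341,-.3040,.092],72.9);tilt()"
```

```text
t 11.3 pos [ 0.5285 -0.3016  0.11  ] F [-0.5  0.4 -3.1] w 0.0529 zyaw 72.9 tilt [ 0.0031 -0.0028 -1.    ]
dp mm [18.  -5.9 -0.6] dp units [ 0.15  -0.05  -0.005]
ang x total deg -0.0 units -0.0 q6 -1.904613369395358
world z in tool [-1.     -0.0038 -0.0018]
tilt fix ang units [ 0.     -0.0012  0.0024]
```

>>> arm_command([
  {"dp":[0,-0.025,-0.003],"angular":[0,-0.001,0.002],"gripper":45},
  {"dp":[0.05,-0.025,-0.002],"angular":[0,0,0],"gripper":45},
  {"dp":[0.05,0,0],"angular":[0,0,0],"gripper":45},
  {"dp":[0.04,0,0],"angular":[0,0,0],"gripper":45},
  {"dp":[0,0,0],"angular":[0,0,0],"gripper":45},
  {"dp":[0,0,0],"angular":[0,0,0],"gripper":45},
  {"dp":[0,0,0],"angular":[0,0,0],"gripper":45},
  {"dp":[0,0,0],"angular":[0,0,0],"gripper":45},
])

```text
clock: 12.3
position: [0.5366, -0.3053, 0.0943]
ee_rot: [0.569, -0.422, 0.568, 0.418]
contact_force: [-0.2, -0.2, -4.4]
width: 0.0527
```

```bash
python3 -c "
from h import *
to([.5341,-.3040,.092],72.9);tilt()
snap('wrist','w3');snap('side','s3')
a=cv2.imread('pics/w3.png');b=cv2.imread('pics/s3.png')
c=lambda i,u,v,w,h:cv2.resize(i[v:v+h,u:u+w],(400,300),interpolation=cv2.INTER_CUBIC)
cv2.imwrite('pics/crop3.png',np.vstack([np.hstack([c(a,276,222,80,60),c(a,276,402,80,60)]),np.hstack([c(b,280,380,120,90),c(a,212,190,200,150)])]))
"
```

```text
t 12.3 pos [ 0.5366 -0.3053  0.0943] F [-0.2 -0.2 -4.4] w 0.0527 zyaw 72.92 tilt [ 0.0044 -0.0032 -1.    ]
dp mm [2.3 2.8 0.5] dp units [0.019 0.023 0.004]
ang x total deg 0.02 units 0.0002 q6 -1.9026996835622114
world z in tool [-1.     -0.0051 -0.0017]
tilt fix ang units [ 0.     -0.0011  0.0033]
```

View pics/crop3.png

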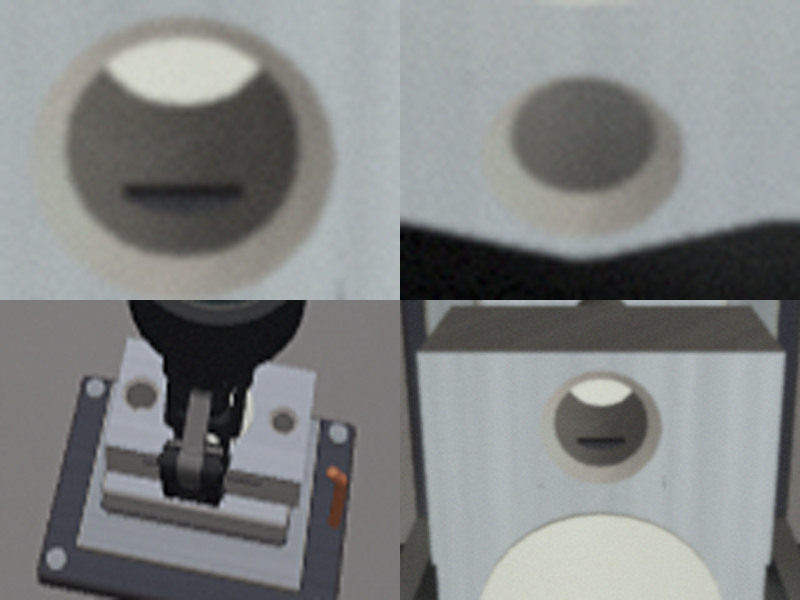

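>>> arm_command([
  {"dp":[0,0.02,0.003],"angular":[0,0,0.003],"gripper":45},
  {"dp":[0,0,0],"angular":[0,0,0],"gripper":45},
  {"dp":[0,0,0],"angular":[0,0,0],"gripper":45},
  {"dp":[0,0,0],"angular":[0,0,0],"gripper":45},
  {"dp":[0,0,0],"angular":[0,0,0],"gripper":45},
  {"dp":[0,0,0],"angular":[0,0,0],"gripper":45},
  {"dp":[0,0,0],"angular":[0,0,0],"gripper":45},
  {"dp":[0,0,0],"angular":[0,0,0],"gripper":45},
])

```text
clock: 13.4
position: [0.5343, -0.3042, 0.0944]
ee_rot: [0.568, -0.421, 0.569, 0.42]
contact_force: [0.1, 0.3, -2.8]
width: 0.0522
```

```bash
python3 -c "
from h import *
to([.5341,-.3040,.083],72.9);tilt()
import time
p=[]
for i in range(3): d=get_image('wrist'); print(get_state()['position'].round(4),get_state()['contact_force'].round(1))"
```

```text
t 13.4 pos [ 0.5343 -0.3042  0.0944] F [ 0.1  0.3 -2.8] w 0.0522 zyaw 72.92 tilt [-2.0e-04 -1.9e-03 -1.0e+00]
dp mm [11.4  0.3  0.2] dp units [0.095 0.002 0.002]
ang x total deg 0.02 units 0.0002 q6 -1.9016308810103142
world z in tool [-1.0e+00 -4.0e-04 -1.9e-03]
tilt fix ang units [ 0.     -0.0012  0.0003]
[ 0.5343 -0.3042  0.0944] [-0.1 -0.2 -4.4]
[ 0.5343 -0.3043  0.0944] [-0.2  0.4 -3.2]
[ 0.5343 -0.3042  0.0944] [-0.4  0.3 -3.3]
```

>>> arm_command([
  {"dp":[0.015,0,0],"angular":[0,-0.001,0],"gripper":45},
  {"dp":[0.015,0,0],"angular":[0,0,0],"gripper":45},
  {"dp":[0.015,0,0],"angular":[0,0,0],"gripper":45},
  {"dp":[0.015,0,0],"angular":[0,0,0],"gripper":45},
  {"dp":[0.015,0,0],"angular":[0,0,0],"gripper":45},
  {"dp":[0.015,0,0],"angular":[0,0,0],"gripper":45},
  {"dp":[0.015,0,0],"angular":[0,0,0],"gripper":45},
  {"dp":[0,0,0],"angular":[0,0,0],"gripper":45},
])

```text
clock: 14.55
position: [0.5342, -0.3042, 0.0807]
ee_rot: [0.569, -0.42, 0.569, 0.42]
contact_force: [0.3, 0.1, -3.3]
width: 0.0528
```

```bash
python3 -c "
from h import *
to([.5341,-.3040,.069],72.9);tilt();print(get_state()['moment'])"
```

```text
t 14.55 pos [ 0.5342 -0.3042  0.0807] F [ 0.3  0.1 -3.3] w 0.0528 zyaw 72.92 tilt [-1.e-04 -0.e+00 -1.e+00]
dp mm [11.7  0.1  0.1] dp units [0.097 0.001 0.001]
ang x total deg 0.02 units 0.0002 q6 -1.903397073038069
world z in tool [-1.e+00  1.e-04 -0.e+00]
tilt fix ang units [ 0.     -0.     -0.0001]
[ 0.01043717 -0.0398057   0.04318388]
```

>>> arm_command([
  {"dp":[0.015,0,0],"angular":[0,0,0],"gripper":45},
  {"dp":[0.015,0,0],"angular":[0,0,0],"gripper":45},
  {"dp":[0.015,0,0],"angular":[0,0,0],"gripper":45},
  {"dp":[0.015,0,0],"angular":[0,0,0],"gripper":45},
  {"dp":[0.015,0,0],"angular":[0,0,0],"gripper":45},
  {"dp":[0.015,0,0],"angular":[0,0,0],"gripper":45},
  {"dp":[0,0,0],"angular":[0,0,0],"gripper":45},
  {"dp":[0,0,0],"angular":[0,0,0],"gripper":45},
])

```text
clock: 15.55
position: [0.5344, -0.3044, 0.071]
ee_rot: [0.569, -0.421, 0.569, 0.42]
contact_force: [-0.5, 0.0, -2.3]
width: 0.0521
```

```bash
python3 -c "
from h import *
to([.5341,-.3040,.059],72.9);tilt();print(get_state()['moment'])"
```

```text
t 15.55 pos [ 0.5344 -0.3044  0.071 ] F [-0.5  0.  -2.3] w 0.0521 zyaw 72.92 tilt [ 0.0011 -0.001  -1.    ]
dp mm [12.   0.4  0.3] dp units [0.1   0.003 0.002]
ang x total deg 0.02 units 0.0003 q6 -1.9033589198473368
world z in tool [-1.0e+00 -1.3e-03 -7.0e-04]
tilt fix ang units [ 0.     -0.0004  0.0008]
[ 0.01082032  0.04003235 -0.00290038]
```

>>> arm_command([
  {"dp":[0.015,0,0],"angular":[0,0,0],"gripper":45},
  {"dp":[0.015,0,0],"angular":[0,0,0],"gripper":45},
  {"dp":[0.015,0,0],"angular":[0,0,0],"gripper":45},
  {"dp":[0.02,0,0],"angular":[0,0,0],"gripper":45},
  {"dp":[0.02,0,0],"angular":[0,0,0],"gripper":45},
  {"dp":[0.02,0,0],"angular":[0,0,0],"gripper":45},
  {"dp":[0.02,0,0],"angular":[0,0,0],"gripper":45},
  {"dp":[0.02,0,0],"angular":[0,0,0],"gripper":45},
])

```text
clock: 16.55
position: [0.5345, -0.3043, 0.0609]
ee_rot: [0.569, -0.422, 0.568, 0.419]
contact_force: [-5.3, 3.9, 18.6]
width: 0.0524
```

```bash
python3 -c "
from h import *
to([.5341,-.3040,.059],72.9);tilt();print(get_state()['moment'])"
```

```text
t 16.55 pos [ 0.5345 -0.3043  0.0609] F [-5.3  3.9 18.6] w 0.0524 zyaw 72.93 tilt [ 0.0036 -0.0029 -1.    ]
dp mm [1.9 0.5 0.2] dp units [0.016 0.004 0.002]
ang x total deg 0.03 units 0.0003 q6 -1.9032862259781247
world z in tool [-1.     -0.0043 -0.0017]
tilt fix ang units [ 0.     -0.0011  0.0027]
[ 0.70910933  0.87869752 -0.03567726]
```

>>> arm_command([
  {"dp":[0.02,0,0],"angular":[0,-0.001,0.002],"gripper":45},
  {"dp":[0.02,0,0],"angular":[0,0,0.001],"gripper":45},
  {"dp":[0.02,0,0],"angular":[0,0,0],"gripper":45},
  {"dp":[0.02,0,0],"angular":[0,0,0],"gripper":45},
  {"dp":[0.02,0,0],"angular":[0,0,0],"gripper":45},
  {"dp":[0.02,0,0],"angular":[0,0,0],"gripper":45},
  {"dp":[0.02,0,0],"angular":[0,0,0],"gripper":45},
  {"dp":[0.02,0,0],"angular":[0,0,0],"gripper":45},
])

```text
clock: 17.55
position: [0.5345, -0.3044, 0.0609]
ee_rot: [0.569, -0.423, 0.568, 0.418]
contact_force: [-3.7, 3.0, 15.5]
width: 0.0525
```

```bash
python3 -c "
from h import *
to([.5341,-.3040,.059],72.9);tilt();print(get_state()['moment'])
d=snap('wrist','w4');e=snap('side','s4');f=snap('top','t4')
for u,v in[(260,320),(370,320),(300,330),(250,250),(385,250),(240,400),(385,400)]: print((u,v),P(d,u,v).round(4))
a=cv2.imread('pics/w4.png');b=cv2.imread('pics/s4.png');g=cv2.imread('pics/top4.png')
cv2.imwrite('pics/crop4.png',np.vstack([cv2.resize(b[390:480,280:400],(800,600),interpolation=cv2.INTER_CUBIC)]))
"
```

```text
t 17.55 pos [ 0.5345 -0.3044  0.0609] F [-3.7  3.  15.5] w 0.0525 zyaw 72.92 tilt [ 0.0061 -0.0047 -1.    ]
dp mm [1.9 0.5 0.3] dp units [0.016 0.004 0.002]
ang x total deg 0.02 units 0.0002 q6 -1.903199613442727
world z in tool [-1.     -0.0072 -0.0027]
tilt fix ang units [ 0.     -0.0017  0.0046]
[0.84159077 0.82310027 0.10795747]
(260, 320) [ 0.5179 -0.3157  0.0861]
(370, 320) [ 0.5282 -0.2822  0.086 ]
(300, 330) [ 0.5248 -0.3045  0.0867]
(250, 250) [ 0.4945 -0.3108  0.0857]
(385, 250) [ 0.5064 -0.2718  0.0857]
(240, 400) [ 0.5451 -0.3325  0.0864]
(385, 400) [ 0.5599 -0.2851  0.086 ][ WARN:0@2.985] global loadsave.cpp:275 findDecoder imread_('pics/top4.png'): can't open/read file: check file path/integrity
```

View pics/crop4.png

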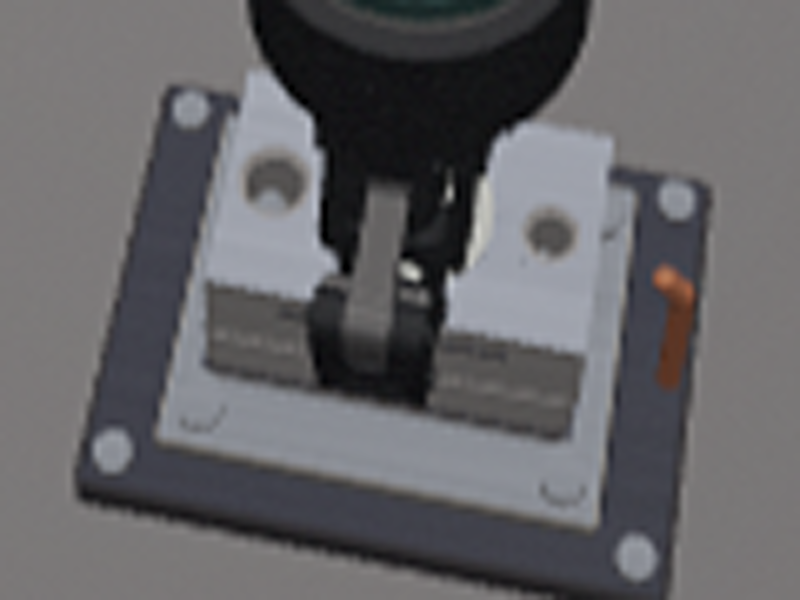

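The crop shows the pair closed with no visible joint gap, both holes seated over the dowels. The bed plate is down and the nozzle (orange) is untouched. I'll correct the slight tilt and push a little firmer.

>>> arm_command([
  {"dp":[0.025,0,0],"angular":[0,-0.002,0.005],"gripper":45},
  {"dp":[0.025,0,0],"angular":[0,-0.002,0.005],"gripper":45},
  {"dp":[0.025,0,0],"angular":[0,-0.002,0.005],"gripper":45},
  {"dp":[0.025,0,0],"angular":[0,-0.002,0.005],"gripper":45},
  {"dp":[0.025,0,0],"angular":[0,-0.002,0.005],"gripper":45},
  {"dp":[0.025,0,0],"angular":[0,-0.002,0.005],"gripper":45},
  {"dp":[0.025,0,0],"angular":[0,-0.002,0.004],"gripper":45},
  {"dp":[0.025,0,0],"angular":[0,-0.002,0.004],"gripper":45},
])

```text
clock: 18.7
position: [0.5343, -0.3046, 0.0621]
ee_rot: [0.564, -0.406, 0.572, 0.436]
contact_force: [-7.3, 5.3, 18.8]
width: 0.0523
```

```bash
python3 -c "
from h import *
to([.5341,-.3040,.059],72.9);tilt();print(get_state()['moment'])
d=snap('wrist','w5')
K=d['mtx'];M=d['c2w'];pts=np.array([P(d,u,v) for u in range(235,395,8) for v in range(215,420,8)])
pts=pts[abs(pts[:,2]-.086)<.0012]
A=np.c_[pts[:,:2]-pts[:,:2].mean(0),np.ones(len(pts))];print(len(pts),np.linalg.lstsq(A,pts[:,2],rcond=None)[0].round(5))
t=dict(np.load('t4.npz'));o=dict(np.load('top.npz'))
df=np.abs(t['image'].astype(int)-o['image']).max(2)>60;ys,xs=np.where(df[120:340,180:560]);print('changed px boxes',[tuple(s[:4]) for s in cv2.connectedComponentsWithStats(df.astype(np.uint8))[2][1:] if s[4]>8])
"
```

```text
t 18.7 pos [ 0.5343 -0.3046  0.0621] F [-7.3  5.3 18.8] w 0.0523 zyaw 73.03 tilt [-0.0348  0.0275 -0.999 ]
dp mm [3.1 0.2 0.4] dp units [0.026 0.002 0.003]
ang x total deg 0.13 units 0.0015 q6 -1.9080060243302763
world z in tool [-0.999   0.0413  0.0162]
tilt fix ang units [ 0.      0.0103 -0.0263]
[0.13204267 0.43284905 0.04610669]
96 [0.00057 0.0038  0.08664]
changed px boxes [(np.int32(519), np.int32(194), np.int32(5), np.int32(6)), (np.int32(512), np.int32(212), np.int32(4), np.int32(4)), (np.int32(584), np.int32(215), np.int32(6), np.int32(6)), (np.int32(482), np.int32(224), np.int32(8), np.int32(3)), (np.int32(474), np.int32(229), np.int32(25), np.int32(21)), (np.int32(469), np.int32(233), np.int32(5), np.int32(8)), (np.int32(359), np.int32(259), np.int32(11), np.int32(10)), (np.int32(384), np.int32(280), np.int32(43), np.int32(59)), (np.int32(420), np.int32(294), np.int32(7), np.int32(29)), (np.int32(453), np.int32(349), np.int32(37), np.int32(41)), (np.int32(66), np.int32(413), np.int32(78), np.int32(44)), (np.int32(346), np.int32(419), np.int32(14), np.int32(7)), (np.int32(82), np.int32(423), np.int32(16), np.int32(21)), (np.int32(365), np.int32(424), np.int32(46), np.int32(24)), (np.int32(332), np.int32(427), np.int32(8), np.int32(12)), (np.int32(44), np.int32(432), np.int32(21), np.int32(22)), (np.int32(345), np.int32(437), np.int32(12), np.int32(32)), (np.int32(374), np.int32(438), np.int32(24), np.int32(12)), (np.int32(0), np.int32(440), np.int32(28), np.int32(19)), (np.int32(0), np.int32(455), np.int32(26), np.int32(25))]
```

>>> arm_command([
  {"dp":[0.02,0,0],"angular":[0,0.003,-0.008],"gripper":45},
  {"dp":[0.02,0,0],"angular":[0,0.003,-0.008],"gripper":45},
  {"dp":[0.02,0,0],"angular":[0,0.003,-0.007],"gripper":45},
  {"dp":[0.02,0,0],"angular":[0,0.001,-0.003],"gripper":45},
  {"dp":[0.02,0,0],"angular":[0,0,0],"gripper":45},
  {"dp":[0.02,0,0],"angular":[0,0,0],"gripper":45},
  {"dp":[0.02,0,0],"angular":[0,0,0],"gripper":45},
  {"dp":[0.02,0,0],"angular":[0,0,0],"gripper":45},
])

```text
clock: 19.75
position: [0.5345, -0.3044, 0.0609]
ee_rot: [0.57, -0.424, 0.567, 0.417]
contact_force: [-4.8, 2.8, 16.0]
width: 0.0528
```

```bash
cat > chk.py <<'E'
from h import *
import sys
to([.5341,-.3040,.059],72.9);tilt();print(get_state()['moment'].round(2))
d=snap('wrist',sys.argv[1])
pts=np.array([P(d,u,v) for u in range(235,395,6) for v in range(215,430,6)])
pts=pts[abs(pts[:,2]-.0865)<.003]
for k in range(3):
    A=np.c_[pts[:,:2]-[.5341,-.304],np.ones(len(pts))];c=np.linalg.lstsq(A,pts[:,2],rcond=None)[0];r=pts[:,2]-A@c
    if k<2: pts=pts[abs(r)<2*r.std()]
print("top plane slopes,z",len(pts),c.round(5))
E
python3 chk.py w6
```

```text
t 19.75 pos [ 0.5345 -0.3044  0.0609] F [-4.8  2.8 16. ] w 0.0528 zyaw 73.01 tilt [ 0.0082 -0.0053 -1.    ]
dp mm [1.9 0.5 0.3] dp units [0.016 0.005 0.002]
ang x total deg 0.11 units 0.0012 q6 -1.9057049580901047
world z in tool [-1.     -0.0094 -0.0027]
tilt fix ang units [ 0.     -0.0017  0.006 ]
[0.84 0.93 0.05]
top plane slopes,z 852 [ 0.00436 -0.0005   0.08631]
```

>>> arm_command([
  {"dp":[0.02,0,0],"angular":[0,-0.001,0.003],"gripper":45},
  {"dp":[0.02,0,0],"angular":[0,-0.001,0.003],"gripper":45},
  {"dp":[0.02,0,0],"angular":[0,0,0.001],"gripper":45},
  {"dp":[0.02,0,0],"angular":[0,0,0.001],"gripper":45},
  {"dp":[0.02,0,0],"angular":[0,0,0.001],"gripper":45},
  {"dp":[0.02,0,0],"angular":[0,0,0.001],"gripper":45},
  {"dp":[0.02,0,0],"angular":[0,0,0.001],"gripper":45},
  {"dp":[0.02,0,0],"angular":[0,0,0.001],"gripper":45},
])

```text
clock: 20.8
position: [0.5344, -0.3044, 0.0609]
ee_rot: [0.567, -0.421, 0.569, 0.421]
contact_force: [-5.7, 3.3, 15.6]
width: 0.0525
```

```bash
python3 chk.py w7; python3 -c "
from h import *
d=dict(np.load('w2.npz'))
pts=np.array([P(d,u,v) for u in list(range(268,290,3))+list(range(318,342,3)) for v in range(60,185,4)])
A=np.c_[pts[:,:2]-pts[:,:2].mean(0),np.ones(len(pts))];print('ref lower face w2',np.linalg.lstsq(A,pts[:,2],rcond=None)[0].round(5))"
```

```text
t 20.8 pos [ 0.5344 -0.3044  0.0609] F [-5.7  3.3 15.6] w 0.0525 zyaw 73.0 tilt [-0.0025 -0.0017 -1.    ]
dp mm [1.9 0.4 0.3] dp units [0.016 0.003 0.002]
ang x total deg 0.1 units 0.0012 q6 -1.9015429802424462
world z in tool [-1.      0.0019 -0.0024]
tilt fix ang units [ 0.     -0.0015 -0.0012]
[0.63 0.53 0.05]
top plane slopes,z 861 [ 0.00493 -0.00037  0.0863 ]
ref lower face w2 [0.00222 0.00096 0.06626]
```

```bash
python3 -c "
from h import *
s=get_state();print(s['position'],s['contact_force']);print(sign_off())"
```

```text
[ 0.53438265 -0.30440731  0.06089611] [-4.56778965  2.91541664 15.44373848]
the job is handed in; nothing more can be done
None
```

The flask is closed on its dowels and I handed the job in at about 21 s, with the gripper still pressing it down on the bed stop.

- **Treadle:** I pressed the grey treadle to its stop (tool tip at 37 mm, about 30 N) and held it for roughly 1 to 1.3 s, estimated from the move rows. I then let it up, and the top camera showed the pad back at 63 mm. The blue look-alike was not touched.
- **Fit:** I slid the upper half onto the dowels with the large hole over the thick dowel, and there was no contact force on the way down.
- **Pressed down:** The tool tip sat at 60.9 mm, which matches the 55 mm bed-down joint height plus the 5.9 mm grip height at pick-up. It stayed there over repeated pushes. The top of the upper half measured about 86.3 mm, or 85 mm once the camera's offset of about 1.3 mm is taken off, which is the expected height.
- **Push at hand-in:** The wrist force read about 15 N up, or roughly 19 N on the flask once its weight is allowed for.

**Tilt fault:** One correction while pressing overshot and tilted the tool by about 2.5°, lifting the tip by 1.2 mm. I corrected it. The final tool tilt was under 0.2°, and the flask's top plane did not change with tool tilt, so I take it as seated flat. Its measured slope was about 0.3°, against 0.1° for the lower half's face earlier.

**Bystanders:** I did not look closely at each one. The path and a before/after picture comparison gave no sign that any of them moved, but the arm hid part of the spatula's area in the later picture.

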